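# Close the drying canister: back the lid off until the thread drops in, then screw it home

## Robot

A 6-joint arm with a two-finger parallel gripper is mounted at the origin on the work surface. World frame = base frame: x ahead of the robot, y to its left, z up, the work surface at z = 0. Lengths are in m, angles in degrees, forces in N, time in s.
With the tool pointing down it reaches from about 0.325 to 0.85 m from the base axis. Payload 15.5 kg.
Tool frame: the origin (TCP) lies at the very end of the fingers, on their centre line; the grasp point (between the pads) lies arm.grip_depth behind it (arm.grip_depth is the distance from the TCP to the grasp point, in m); z points along the fingers, y is the direction in which the jaws open and shut (so a half turn about z gives the same grasp; the last joint's range is limited). The gripper opens to 91 mm and grips with 3 to 60 N. Pads are 32 mm wide; open, the fingers measure 118 mm over their backs; the gripper's body (76 mm by 178 mm) begins 60 mm behind the grasp point.
Start: joints at [-74.972, 28.281, 77.091, -0, 74.628, -5.472], TCP at [0.219, -0.585, 0.214] pointing down, gripper open.
Joint ranges: [-166.48, 166.48], [-47.26, 123.95], [12.59, 153.08], [-70.14, 250.14], [6.76, 159.57], [-176.63, 176.63]. Speed limits (degrees/s): [108.29, 108.29, 147.25, 172.46, 172.46, 172.46].

## Interface

Orientations are given as a 3x3 rotation matrix whose columns are the frame's x, y, z axes.
In Python, from rig import arm gives the robot as it stands. Calls block until the motion is done:
- arm.move_to(position, orientation): joint-space move of the TCP to a pose.
- arm.move_l(position, orientation=None, feed=0.15): straight line of the TCP; orientation=None keeps the orientation; feed is the mean speed in m/s.
- arm.move_joints(angles): joint-space move.
- arm.grip(opening): finger opening in m; the grip force is fixed at half the most; returns when the fingers have stopped.
- arm.sleep(seconds).
- arm.solve_ik(position, orientation): joint angles nearest the present ones, or None.
- arm.snapshot(name): name is "side" or "top"; returns the picture (420x560x3 uint8, red, green, blue); there is no depth.
- arm.get_calibration(name): a dict with "intrinsics" (3x3 intrinsics, pixels), "cam_to_world" (4x4, takes a point from camera to world coordinates). Camera axes: x right, y down, z forward; pixel columns grow to the right and rows downward; lengths in m; the calibration is good to about 2 mm. A picture is of the moment at which its call begins. get_calibration takes no time and is no camera call.
A pose or a line that the arm cannot do raises arm.Unreachable and nothing moves.
- arm.sign_off(): hands the job in, once; it reports no verdict.
Readings, each from a call of its own:
- arm.current_t(): time.
- arm.current_joint_positions(): joint angles.
- arm.current_dq(): joint speeds.
- arm.current_tau(): joint torques, N m.
- arm.current_ee_pos(): TCP position.
- arm.current_tool_rot(): TCP orientation.
- arm.current_force(): force on the tool from outside, world axes, zero at the start.
- arm.current_torque(): the same for the moment, N m.
- arm.current_width(): finger opening in m.
Only numpy, scipy, OpenCV 4.12 (cv2) and the standard library are available. Lean on these libraries where they do the work, as an engineer would, in place of code of your own. Each camera call takes 0.05 s, during which the arm holds its last target.

## Task

The lid of the white drying canister is lying loose on top of its thread and will not bite. Without lifting it off, turn it backwards (anticlockwise seen from above) until it drops into the thread, then screw it down clockwise fully home, so that the rib on the lid's edge lines up with the rib on the canister's shoulder. Leave the books and the other things around it where they are.

Things in the scene. Friction and masses are not known exactly. Their poses are not given: they have to be found in the camera images.
- canister: White plastic canister, 130 mm across, shoulder 95 mm above the bench, in a 180 mm square plywood cradle bolted to the bench: it cannot move or turn. Origin: centre of the cradle's underside, on the bench and the canister's vertical axis; z up; x points to the index rib on its shoulder. Its neck (80 mm across, rim at 124.5 mm, hidden by the lid) has a three-start thread with end stops.
- lid: Grey screw lid, 104 mm across, 30.5 mm high, 0.14 to 0.28 kg, with a grip bar on its flat top and a 62 mm cartridge below, inside the canister. Origin: centre of the skirt's lower edge, on the canister's axis within 2 mm; z up; x along the bar, to the lid's index rib. It starts level, loose on the thread, origin 117.5 mm above the bench. Turn it by pushing on a side of the bar near one end, or by gripping the bar from above.
- bar_top (a point): Middle of the top of the lid's grip bar, on the lid's axis, 54.5 mm above the lid's origin. The bar is straight, upright and overhangs the lid at both ends, 128 mm long (along the lid's x), 16 mm thick (along y), 24 mm tall above the lid's flat top. The lid turns freely, with about 1 N at the end of the bar, until a stop is met; its weight alone makes it drop, if nothing holds it up.
- neck_top (a point): Centre of the canister's neck rim, 124.5 mm above the bench. Lid yaw relative to the canister (anticlockwise from above positive): starts at 8 to 50 deg, lid high; clockwise it jams at 0, still high. Anticlockwise it drops 12 mm at about 70 deg (lid origin at 105.5 mm), stop at about 102. Then clockwise it is drawn down 6 mm to the home stop at 0 deg, lid origin at 99.5 mm, 4.5 mm above the shoulder.
- lid_mark (a point): Point just outside the index rib (8 mm wide, 24 mm high) on the lid's edge: on the lid's +x axis, 58 mm from the lid's axis, 10 mm above the lid's origin. The bar end above it also carries a nose, 8 mm wide, standing 7 mm out (to 71 mm from the axis).
- canister_mark (a point): Point at the inner face of the index rib (8 mm wide, standing 13 mm above the shoulder and 9 mm out from the side) on the canister's shoulder: on the canister's +x axis, 60 mm from the axis, 104 mm above the bench. Screwed home, the lid's rib stands right beside it.
- books: Bystander: pile of two hardback books, about 150 x 210 mm and 62 mm high. Origin: centre of its underside.
- tape_roll: Bystander: roll of tape lying flat, 110 mm across, 48 mm high. Origin: centre of its underside.
- tin: Bystander: open aluminium cup, 76 mm across, 95 mm high. Origin: centre of its underside.
There are look-alikes about, which are no part of the job. What is shaped like the lid but brown is not meant.

How it is judged (in metres and radians):
On the way, in this order (a step that is already met when the one before it is completed fails the run):
1. the lid, turned backwards, has dropped into the thread (level, at least 9 mm below where it lay, not yet screwed down) (z of lid in the frame of canister between 0.1035 and 0.1085 m and angle between lid's own z axis and vertical below 0.07 rad and horizontal distance between lid and canister below 0.005 m), for 0.2 s.
2. the lid is screwed down fully home (z of lid in the frame of canister below 0.102 m and horizontal distance between lid_mark and canister_mark below 0.009 m and angle between lid's own z axis and vertical below 0.07 rad and horizontal distance between lid and canister below 0.005 m), for 0.2 s.
At the end, for the whole second after the job is handed in: The lid sits on the canister, level within 4 degrees, its origin less than 102 mm above the canister's origin (home is 99.5 mm), its index point within 9 mm sideways of the canister's index point, at rest (all of step 2 and linear speed of lid below 0.02 m/s and angular speed of lid below 0.1 rad/s); the robot touches nothing.
It fails at once if the lid is lifted off or tipped (more than 11 mm above where it lay, or tilted over 15 degrees) (z of lid in the frame of canister above 0.1285 m or angle between lid's own z axis and vertical above 0.26 rad).
It fails at once if the books moved by more than 20 mm (distance of books from where it was at the start of the episode above 0.02 m).
It fails at once if the tape roll moved by more than 20 mm (distance of tape_roll from where it was at the start of the episode above 0.02 m).
It fails at once if the tin moved by more than 20 mm (distance of tin from where it was at the start of the episode above 0.02 m).
It also fails if it takes over 72 s, if anything falls off the work surface, if the arm or the gripper's body presses on something with over 40 N, if the wrist force passes 120 N, or if a joint passes its speed limit or range.

## Working session

There is one attempt and no reset: what is moved stays moved. The work goes in short steps, each a Python script; the robot and the scene stay as the last script left them, time stands still between calls to the robot, and variables do not carry over. Pictures are saved under pics/ and viewed, and the job is handed in when it is done.

```bash
mkdir -p pics; python3 - <<'E'
from rig import arm
import cv2,numpy as np
for n in("side","top"):
    im=arm.snapshot(n); cv2.imwrite(f"pics/{n}0.png",im[:,:,::-1])
    c=arm.get_calibration(n); print(n,np.round(c["intrinsics"],1).tolist(),np.round(c["cam_to_world"],4).tolist())
print(arm.grip_depth,arm.current_t(),arm.current_width(),arm.current_tool_rot())
E
```

```text
side [[535.5, 0.0, 287.3], [0.0, 535.5, 213.4], [0.0, 0.0, 1.0]] [[-0.9751, -0.1636, 0.1499, 0.3676], [-0.2216, 0.6854, -0.6937, 0.9734], [0.0108, -0.7096, -0.7045, 1.0781], [0.0, 0.0, 0.0, 1.0]]
top [[454.5, 0.0, 266.8], [0.0, 454.5, 214.7], [0.0, 0.0, 1.0]] [[-0.0228, -0.9944, 0.1029, 0.4354], [-0.9995, 0.0252, 0.0216, 0.0073], [-0.024, -0.1023, -0.9945, 1.1936], [0.0, 0.0, 0.0, 1.0]]
0.0188 0.1 0.09088771435919461 [[ 9.36663607e-01  3.50230218e-01 -2.84405962e-04]
 [ 3.50230323e-01 -9.36663062e-01  1.01450231e-03]
 [ 8.89168082e-05 -1.04985499e-03 -9.99999445e-01]]
```

View pics/side0.png

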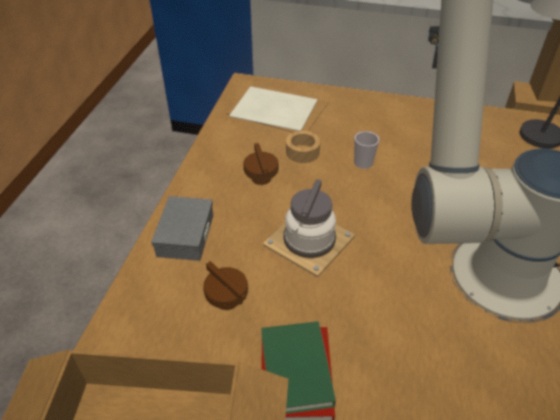

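View pics/top0.png

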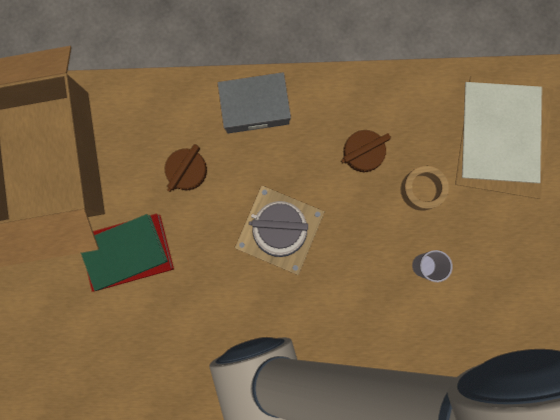

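The canister sits at about (280,228) in the top view, with the bar nearly along the image columns. I'll zoom in for the ribs and nose.

```bash
python3 - <<'E'
import cv2,numpy as np
a=cv2.imread("pics/top0.png")[180:280,230:330]; b=cv2.imread("pics/side0.png")[170:280,255:365]
o=[cv2.resize(x,(395,395),interpolation=cv2.INTER_CUBIC) for x in(a,b)]
cv2.imwrite("pics/z0.png",np.clip(np.hstack(o)*1.5,0,255).astype(np.uint8))
E
```

```text
(no output)
```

View pics/z0.png

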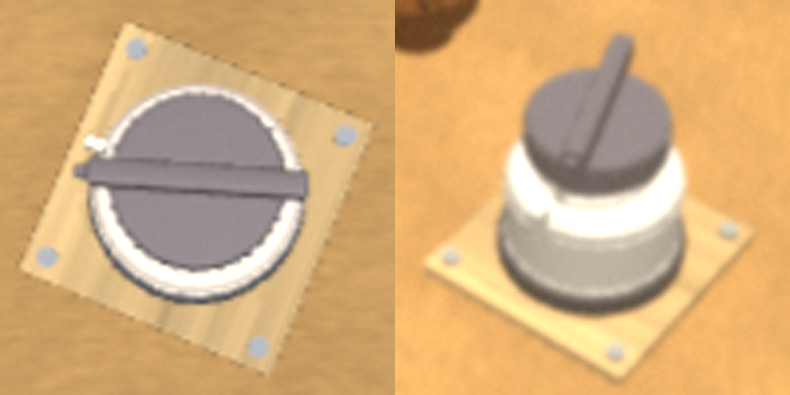

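```bash
cat > h.py <<'E'
from rig import arm
import cv2,numpy as np
def ray(n,p):
    c=arm.get_calibration(n);K=c["intrinsics"];T=c["cam_to_world"]
    d=T[:3,:3]@np.linalg.inv(K)@np.array([p[0],p[1],1.]);return T[:3,3],d
def onz(n,p,z):
    o,d=ray(n,p);return o+d*(z-o[2])/d[2]
def proj(n,P):
    c=arm.get_calibration(n);T=np.linalg.inv(c["cam_to_world"]);q=c["intrinsics"]@(T[:3,:3]@np.array(P)+T[:3,3]);return q[:2]/q[2]
E
python3 - <<'E'
from h import *
s=100/395
f=lambda x,y:(230+(x+.5)*s-.5,180+(y+.5)*s-.5)
g=lambda x,y:(255+(x-395+.5)*110/395-.5,170+(y+.5)*110/395-.5)
nt,re=onz("top",f(75,171),.169),onz("top",f(306,184),.172)
le=onz("top",f(88,171),.172)
print("nose",nt,"L",le,"R",re,"mid",(le+re)/2,"len",np.linalg.norm(le-re),"yaw",np.degrees(np.arctan2(*(le-re)[1::-1])))
bolts=[(136,49),(345,135),(258,347),(47,257)]
for z in(.012,.018,.024):
  P=[onz("top",f(*b),z) for b in bolts]; print("bolts",z,np.mean(P,0),[np.linalg.norm(P[i]-P[i-1]).round(4) for i in range(4)])
  d=P[0]-P[1];print(np.degrees(np.arctan2(d[1],d[0])))
print("rib",onz("top",f(95,143),.108))
# lid disc ellipse in top: mask
im=cv2.imread("pics/top0.png").astype(int);b,gg,r=im[...,0],im[...,1],im[...,2]
m=((abs(r-b)<30)&(r<120)&(r>50)).astype(np.uint8);m[:190]=0;m[270:]=0;m[:,:240]=0;m[:,320:]=0
m=cv2.morphologyEx(m,cv2.MORPH_OPEN,np.ones((9,9)))
c=max(cv2.findContours(m,0,1)[0],key=cv2.contourArea);e=cv2.fitEllipse(cv2.convexHull(c));print(e,onz("top",e[0],.148))
# side: bar ends
for p in[(622,42),(572,160)]:
  print("side",onz("side",g(*p),.172))
for bb,z in[(bb,z) for z in(.012,.02) for bb in[(450,258),(730,230),(615,353)]]: print(z,onz("side",g(*bb),z))
E
```

```text
nose [0.52373791 0.07119556 0.169     ] L [0.523294   0.06357021 0.172     ] R [ 0.51277258 -0.06053883  0.172     ] mid [0.51803329 0.00151569 0.172     ] len 0.12455422383307609 yaw 85.15430087614118
bolts 0.012 [0.51857769 0.00124683 0.012     ] [np.float64(0.15), np.float64(0.1497), np.float64(0.1508), np.float64(0.1503)]
65.94743938937977
bolts 0.018 [0.5181552  0.00127737 0.018     ] [np.float64(0.1493), np.float64(0.149), np.float64(0.15), np.float64(0.1496)]
65.94743938937978
bolts 0.024 [0.51773271 0.00130791 0.024     ] [np.float64(0.1485), np.float64(0.1482), np.float64(0.1492), np.float64(0.1488)]
65.9474393893798
rib [0.54578461 0.0625028  0.108     ]
((279.5355224609375, 225.66583251953125), (44.53424835205078, 44.71383285522461), 2.5806808471679688) [0.5174137  0.00124791 0.148     ]
side [ 0.51018287 -0.05021074  0.172     ]
side [0.5209958  0.07482871 0.172     ]
0.012 [0.61601142 0.03902951 0.012     ]
0.012 [ 0.41625153 -0.03788698  0.012     ]
0.012 [0.47907873 0.1004954  0.012     ]
0.02 [0.61414734 0.04604095 0.02      ]
0.02 [ 0.41588639 -0.03029838  0.02      ]
0.02 [0.47824216 0.10704561 0.02      ]
```

```bash
cat >> h.py <<'E'
C=np.array([.518,.0013]); YC=65.9
def R(yaw):
    a=np.radians(yaw-90);y=[np.cos(a),np.sin(a),0];z=[0,0,-1];return np.array([np.cross(y,z),y,z]).T
def st(m=""):
    print(m,"t%.1f"%arm.current_t(),"p",np.round(arm.current_ee_pos(),4),"q6 %.1f"%arm.current_joint_positions()[5],"F",np.round(arm.current_force(),1),"M",np.round(arm.current_torque(),2),"w %.4f"%arm.current_width())
E
python3 - <<'E'
from h import *
for y in(66,85,151,155,50):
  for o in(0,180):
    q=arm.solve_ik([.518,.0013,.2],R(y+o)); print(y,o,None if q is None else np.round(q,1))
E
```

```text
66 0 [-6.5 20.6 93.1 -0.  66.3 17.5]
66 180 [  -6.5   20.6   93.1   -0.    66.3 -162.5]
85 0 [-6.5 20.6 93.1 -0.  66.3 -1.5]
85 180 None
151 0 [ -6.5  20.6  93.1  -0.   66.3 -67.5]
151 180 [ -6.5  20.6  93.1  -0.   66.3 112.5]
155 0 [ -6.5  20.6  93.1  -0.   66.3 -71.5]
155 180 [ -6.5  20.6  93.1  -0.   66.3 108.5]
50 0 [-6.5 20.6 93.1 -0.  66.3 33.5]
50 180 [  -6.5   20.6   93.1   -0.    66.3 -146.5]
```

```bash
python3 - <<'E'
from h import *
arm.move_to([*C,.25],R(85.2)); st("above")
arm.move_l([*C,.154],feed=.1); st("down")
arm.grip(.022); st("closed")
cv2.imwrite("pics/s1.png",arm.snapshot("side")[130:290,215:375,::-1].repeat(3,0).repeat(3,1))
E
```

```text
above t2.5 p [0.5181 0.0006 0.2499] q6 -1.7 F [ 0.4 -0.6 -0.1] M [ 0.01 -0.08  0.02] w 0.0914
down t3.6 p [0.5184 0.0012 0.1545] q6 -1.7 F [ 0.6 -0.4 -0.1] M [ 0.01 -0.17  0.01] w 0.0913
closed t4.7 p [0.518  0.0013 0.154 ] q6 -1.7 F [ 0.6 -0.3  0.2] M [-0.04 -0.05  0.03] w 0.0215
```

View pics/s1.png

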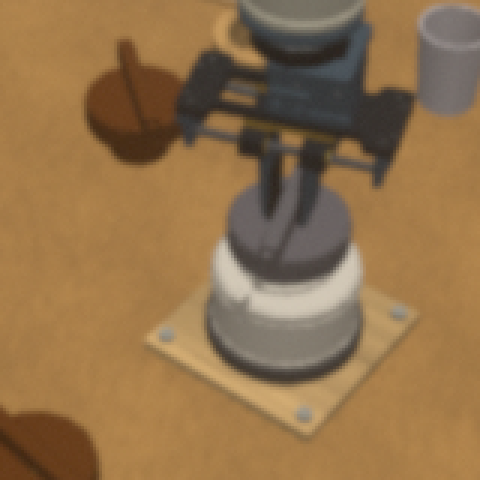

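The fingers straddle the bar: the bar runs between them at about (285,210) in this crop. Now I'll turn anticlockwise in steps while watching the wrench.

```bash
python3 - <<'E'
from h import *
q0=np.array(arm.current_joint_positions())
for q6 in(-15,-30,-45,-60,-70,-77):
    q=q0.copy();q[5]=q6;arm.move_joints(q);st()
    if abs(arm.current_torque()[2])>1.5: print("stop");break
q=np.array(q0);q[5]=arm.current_joint_positions()[5]+9;arm.move_joints(q);arm.sleep(.5);st("backed")
cv2.imwrite("pics/s2.png",arm.snapshot("side")[130:290,215:375,::-1].repeat(3,0).repeat(3,1))
cv2.imwrite("pics/t2.png",arm.snapshot("top")[160:300,200:360,::-1].repeat(3,0).repeat(3,1))
E
```

```text
t5.1 p [0.518  0.0013 0.154 ] q6 -14.8 F [0.  0.  0.6] M [-0.01 -0.13  0.03] w 0.0219
 t5.4 p [0.518  0.0013 0.154 ] q6 -29.6 F [ 0.1 -0.2  0.8] M [-0.02 -0.06  0.  ] w 0.0219
 t5.8 p [0.518  0.0013 0.154 ] q6 -44.5 F [ 0.4  0.1 -0.2] M [-0.02 -0.17 -0.05] w 0.0216
 t6.2 p [0.518  0.0013 0.154 ] q6 -59.5 F [-0.9  0.6  0.2] M [ 0.03 -0.19  0.03] w 0.0220
 t6.5 p [0.518  0.0013 0.154 ] q6 -69.5 F [-0.8 -1.   0.3] M [ 0.08 -0.1   0.  ] w 0.0221
 t6.7 p [0.518  0.0013 0.154 ] q6 -76.6 F [ 0.6 -0.1 -0.3] M [ 0.01 -0.16  0.03] w 0.0222
backed t7.5 p [0.518  0.0013 0.154 ] q6 -67.6 F [-0.2  0.1  0.5] M [ 0.11 -0.14  0.03] w 0.0219
```

View pics/s2.png

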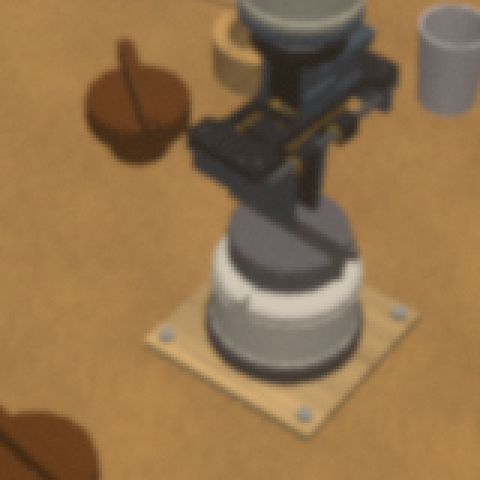

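View pics/t2.png

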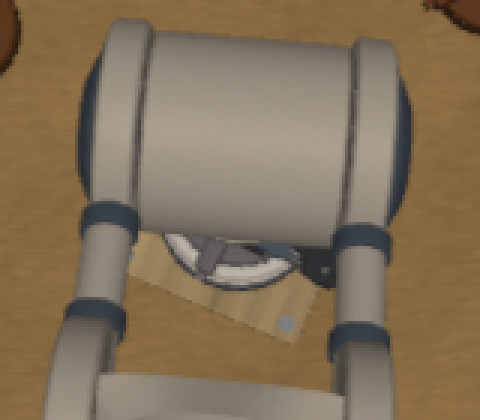

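```bash
python3 - <<'E'
from h import *
a=cv2.imread("pics/side0.png")[170:250,275:345]
b=cv2.imread("pics/s2.png")[1::3,1::3][40:120,60:130]
t=cv2.imread("pics/t2.png")[1::3,1::3][60:110,45:105]
o=np.hstack([cv2.resize(x,None,fx=4,fy=4,interpolation=cv2.INTER_CUBIC) for x in(a,b)])
t=cv2.resize(t,(240,200),interpolation=cv2.INTER_CUBIC);p=np.zeros((320,240,3),np.uint8);p[:200]=t
cv2.imwrite("pics/c2.png",np.clip(np.hstack([o,p])*1.4,0,255).astype(np.uint8))
for z in(.1175,.1055):
  print(z,[np.round(proj("side",[C[0],C[1]+.0*1,z]),1)],"lowest lid-edge px",max(proj("side",[C[0]+.052*np.cos(x),C[1]+.052*np.sin(x),z])[1] for x in np.linspace(0,6.28,200)))
E
```

```text
0.1175 [array([310.1, 209.8])] lowest lid-edge px 224.3416661390476
0.1055 [array([309.9, 213.1])] lowest lid-edge px 227.6621398113361
```

View pics/c2.png

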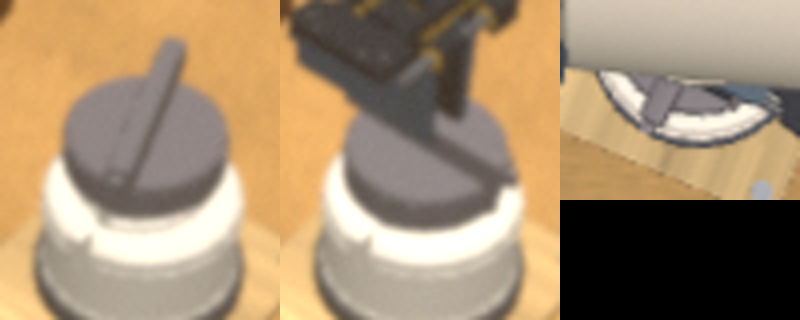

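The lid's front lower edge moved from row 218 to row 230 in the 4x crop. That is 3 px, which matches the 12 mm drop. Next I'll follow it down and screw clockwise.

```bash
python3 - <<'E'
from h import *
e=onz("top",(268.8,248.5),.160);print("bar end yaw rel",np.degrees(np.arctan2(e[1]-C[1],e[0]-C[0]))-YC,np.hypot(*(e[:2]-C)))
arm.move_l([*C,.142],feed=.05);st("low")
q0=np.array(arm.current_joint_positions())
for q6 in(-50,-35,-20,-5,5,12,17,20,23,26,29):
    q=q0.copy();q[5]=q6;arm.move_joints(q);arm.sleep(.1);st()
    if abs(arm.current_torque()[2])>.5: print("stop");break
E
```

```text
bar end yaw rel 88.17740190283627 0.058784243981109416
low t8.0 p [0.5177 0.0013 0.1415] q6 -67.6 F [ 0.4 -0.3  0.2] M [ 0.07 -0.15 -0.01] w 0.0222
 t8.5 p [0.5177 0.0013 0.1416] q6 -50.2 F [-0.   0.1 -0.2] M [ 0.   -0.14  0.01] w 0.0220
 t9.0 p [0.5177 0.0013 0.1415] q6 -35.3 F [-1.   0.3  0.3] M [ 0.02 -0.08 -0.08] w 0.0219
 t9.4 p [0.5177 0.0013 0.1416] q6 -20.3 F [ 1.  -0.5 -0.3] M [-0.03 -0.15 -0.02] w 0.0219
 t9.9 p [0.5177 0.0013 0.1416] q6 -5.3 F [ 0.  -0.3  0.1] M [ 0.03 -0.14  0.02] w 0.0220
 t10.3 p [0.5177 0.0013 0.1416] q6 4.7 F [-0.4  0.1 -0.3] M [-0.   -0.06  0.01] w 0.0220
 t10.6 p [0.5177 0.0013 0.1415] q6 11.7 F [ 1.3  0.  -0.2] M [-0.01 -0.07 -0.01] w 0.0220
 t11.0 p [0.5177 0.0013 0.1416] q6 16.8 F [0.4 0.7 0.7] M [-0.02 -0.06 -0.03] w 0.0220
 t11.3 p [0.5177 0.0013 0.1416] q6 19.9 F [ 0.5 -0.5  0.6] M [-0.02 -0.04 -0.02] w 0.0221
 t11.7 p [0.5177 0.0013 0.1415] q6 22.9 F [-0.7  0.3  0.4] M [-0.07 -0.01 -0.  ] w 0.0220
 t12.0 p [0.5177 0.0013 0.1416] q6 25.9 F [-0.3 -0.2  0.3] M [-0.05  0.04 -0.05] w 0.0220
 t12.4 p [0.5175 0.0013 0.1415] q6 28.9 F [-3.  -0.8  1.3] M [-0.17  0.35  0.23] w 0.0220
```

The torque rise at q6 of about 29° fits home, allowing for the roughly 11° of slop. I'll nudge a little further, then open, lift clear and look.

```bash
python3 - <<'E'
from h import *
q=np.array(arm.current_joint_positions());
q[5]+=1.2;arm.move_joints(q);arm.sleep(.2);st("push")
q[5]=17.5;arm.move_joints(q);st("back")
arm.grip(.045);st("open")
p=arm.current_ee_pos();arm.move_l([p[0],p[1],.27],R(YC),feed=.1)
arm.move_to([.35,-.42,.30],R(0));st("away")
a=arm.snapshot("top");b=arm.snapshot("side")
cv2.imwrite("pics/t3.png",a[:,:,::-1]);cv2.imwrite("pics/s3.png",b[:,:,::-1])
o=[cv2.resize(x,(395,395),interpolation=cv2.INTER_CUBIC) for x in(a[180:280,230:330],b[170:280,255:365])]
cv2.imwrite("pics/z3.png",np.clip(np.hstack(o)[:,:,::-1]*1.5,0,255).astype(np.uint8))
E
```

```text
push t12.8 p [0.5174 0.0012 0.1415] q6 30.1 F [-3.2 -3.5  1.9] M [-0.45  0.53  0.46] w 0.0219
back t13.2 p [0.5178 0.0014 0.1416] q6 17.7 F [-0.  -0.1  0.3] M [ 0.03 -0.02  0.02] w 0.0217
open t13.7 p [0.5176 0.0013 0.1415] q6 17.5 F [-0.7  0.3 -0. ] M [-0.01 -0.05  0.02] w 0.0451
away t16.8 p [ 0.3506 -0.4193  0.2999] q6 33.5 F [0.3 0.8 0. ] M [0.05 0.02 0.04] w 0.0449
```

View pics/z3.png

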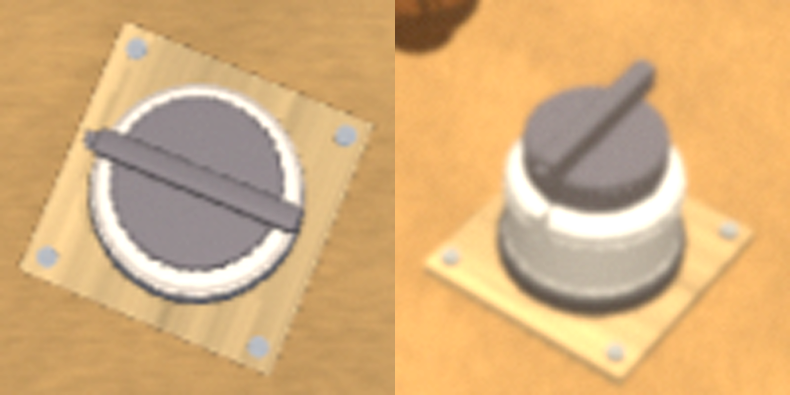

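View pics/t3.png

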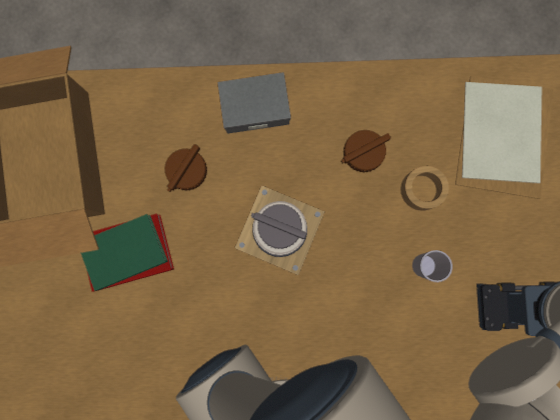

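The nose now covers the canister rib at crop (93,140), and the bystanders look unmoved. I'll check the angle and height before handing in.

```bash
python3 - <<'E'
from h import *
s=100/395
f=lambda x,y:(230+(x+.5)*s-.5,180+(y+.5)*s-.5)
a,b=onz("top",f(100,142),.154),onz("top",f(299,217),.154)
d=a-b;print("rel yaw",np.degrees(np.arctan2(d[1],d[0]))-YC,"mid",(a+b)/2)
A,B=[cv2.imread(f"pics/side{'0' if i==0 else ''}.png") if i==0 else cv2.imread("pics/s3.png") for i in(0,1)]
# lid lower-front edge along column 310: dark->white transition, compare
for n,I in(("start",A),("now",B)):
    r=[]
    for x in range(306,325):
        c=I[205:240,x].mean(1); r.append(205+np.argmax(np.diff(c)))
    print(n,np.median(r))
print([max(proj("side",[C[0]+.052*np.cos(x),C[1]+.052*np.sin(x),z])[1] for x in np.linspace(0,6.28,200)).round(1) for z in(.1175,.1055,.0995)])
D=cv2.absdiff(cv2.imread("pics/top0.png"),cv2.imread("pics/t3.png")).max(2)
for n,(x0,x1,y0,y1) in dict(books=(80,175,212,292),tape=(400,452,162,212),tin=(410,455,248,284)).items(): print(n,np.percentile(D[y0:y1,x0:x1],99))
arm.sign_off()
E
```

```text
rel yaw 1.9588850979353225 mid [5.18360500e-01 7.69753544e-05 1.54000000e-01]
start 223.0
now 228.0
[np.float64(224.3), np.float64(227.7), np.float64(229.3)]
books 4.010000000000218
tape 3.0
tin 3.0
the job is handed in; nothing more can be done
```

The lid is screwed down home as far as my checks show, and I handed the job in at about 17 s of the 72 s allowed. The sign-off gave no verdict.

I straddled the lid's bar loosely with the fingers and turned it anticlockwise. It dropped into the thread at about 88° to the canister, about 12 mm down in the side view. I then lowered the fingers and turned it clockwise until the torque rose at the home stop, opened the fingers and moved the arm clear.

- **Angle:** the lid's bar is about 2° from the canister's rib, which is within measuring error. The limit of 9 mm is about 8.5°.
- **Height:** the lid's lower edge sits 5 pixels lower in the side view than at the start. That matches the expected 18 mm drop to home (5.0 pixels). One pixel is about 3.6 mm, so this check is coarse. The home stop's torque and the angle are the stronger evidence.
- **Bystanders:** the books, tape roll and tin show no change between the first and last top pictures.
- **Forces:** readings taken between moves stayed below about 5 N and 1 N·m.

No check failed or disagreed.

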